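Tuck the spare pencil tin under the weighted arm of the counter stand

TASK

Restock the counter stand: slide the spare pencil tin from the counter lengthwise into the stand, on top of the two tins already there and under the weighted hold-down arm, pressing it gently until it is fully home against the back stop with its end flush with the tins below and the arm resting on it. Leave the two tins squarely in place, and do not knock or push the other things on the counter.

Things in the scene. Friction and masses are not known exactly. Their poses are not given: they have to be found in the camera images.
- spare_tin_mid (a point): centre of the spare pencil tin, a flat oblong closed tin 192 x 64 x 16.5 mm (0.14 kg) that lies loose and flat on the counter to the right of the stand. Its x axis runs along the 192 mm length, z up through its 16.5 mm thickness; either end may go first
- pile_low_mid (a point): centre of the lower of two identical tins (192 x 64 x 16.5 mm) that lie loose in the stand, the pile; x axis along the length
- pile_top_mid (a point): centre of the upper tin of the pile, whose upper face the spare tin must lie on; x axis along the length
- bed_home (a point): middle of the sloping bed of the fixed grey stand, on its surface. x axis: up the slope (15 degrees to level) from the open mouth to the back stop; y across; z square to the bed. In this frame the stop's face is at x = +97 mm (50 mm high), the bed begins at x = -98 mm, the pile fills z = 0 to 33 mm with its near ends at x = -96 mm; the spare tin at home is centred at x = 0 to 1, y = 0, z = 41 mm
- stop_face (a point): point on the back stop, a thin upright grey plate across the upper end of the bed, where the middle of the tin's far end must come to rest; axes as bed_home. Pressing the tin against the stop with over 40 N would dent it: feel for the stop
- guide_mouth (a point): point on the bed midway between the near ends of two upright side guides, at x = -36 mm in bed_home's frame, axes alike. The guides are 46 mm high and 70 mm apart inside (tin: 64), from x = -22 mm to the stop; their flared ends open to about 82 mm here. Fingers that hold a tin by its long sides cannot pass here: push the rest of the way on the tin's near end
- lip (a point): middle of the lower edge of the turned-up lip (46 mm wide) of the steel hold-down arm. At rest it is at x = -31 mm in bed_home's frame, 25 mm above the pile. From here the lip slopes down toward the stop, at 32 then 15 degrees, to a round bar that rests on the pile at x = +22 mm: a tin end slid in along the pile goes under the lip, meets the slope and lifts the arm (push up to about 12 N)
- hold_arm (a joint): angle of the hold-down arm in rad: 0 resting on the pile of two, about 0.18 resting on a third tin; grows as it lifts; swings freely and falls back by its own weight (about 1.5 to 3 N at the bar). Its hinge is behind the stop, at x = 112, z = 60 mm of bed_home's frame
- ink_bottle_1: standing ink bottle, 35 mm across, 80 mm tall, on the robot's side of the stand's back; origin at the middle of its foot; to be left alone
- ink_bottle_2: standing ink bottle, 35 mm across, 80 mm tall, beyond the stand; origin at the middle of its foot; to be left alone
- clip_box: card box 68 x 48 x 26 mm, beyond the stand; origin at the middle of its underside; to be left alone
- bulldog_0: black binder clip 50 x 34 x 18 mm near the wooden paint box; origin at the middle of its underside; to be left alone
- charcoal_box: card box 105 x 52 x 18 mm on the far right; origin at the middle of its underside; to be left alone
- eraser_b: block eraser 43 x 19 x 12 mm near the counter's front edge; origin at the middle of its underside; to be left alone

How it is judged:
By the outcome, as a careful person would: the job done as asked, in the order asked, and still so for the second after the job is handed in, with the robot touching nothing.
It also fails if it takes over 54 s, if anything falls off the work surface, if the arm or the gripper's body presses on something with over 40 N, if the wrist force passes 120 N, or if a joint passes its speed limit or range.

ROBOT

A 6-joint arm with a two-finger parallel gripper is mounted at the origin on a cart in front of the work surface, level with it; the furniture and walls round the work are solid. World frame = base frame: x ahead of the robot, y to its left, z up, the work surface at z = 0. Lengths are in m, angles in degrees, forces in N, time in s.
With the tool pointing down it reaches from about 0.25 to 0.725 m from the base axis. Payload 9.7 kg.
Tool frame: the origin (TCP) lies midway between the tips of the shut fingers; the grasp point (between the pads) lies 19 mm behind it; z points along the fingers, y is the line along which they close (so a half turn about z gives the same grasp; the last joint's range is limited). The gripper opens to 85 mm and grips with 20 to 120 N. Pads are 22 mm wide; open, the fingers measure 114 mm over their backs; the gripper's body (76 mm by 85 mm) begins 54 mm behind the grasp point. The pads swing forward as they close: fully open they stand 13 mm farther back than shut.
Start: joints at [-65.718, 4.979, 10.078, 95.1, 0, 90], TCP at [0.226, -0.501, 0.231] pointing down, gripper open.
Joint ranges: [-179.16, 179.16], [-48.56, 103.87], [-65.8, 70.77], [-126.05, 130.52], [-82.76, 87.17], [-180, 180]. Speed limits (degrees/s): [127.2, 127.2, 147.25, 180, 180, 180].

INTERFACE

Orientations are given as [roll, pitch, yaw] about the fixed x, y, z axes, in that order (R = Rz(yaw) Ry(pitch) Rx(roll)).
In Python, from workcell import bot gives the robot as it stands. The module is installed in compiled form; this text tells all that it offers.
- The arm moves only by the tool send_rows, never from a script. Its argument "moves" is one flat list of numbers, 7 for each row, row after row: the shift along the world's x, y, z normalised to -1 to 1, where 1 is 0.025 m, then the turn, a rotation vector about the world's x, y, z normalised to -1 to 1, where 1 is 0.15 rad, then the closure, from -1 (fully open) to 1 (shut), so that 0 is half open. A call has 1 to 8 rows; each row shifts and turns the commanded pose from where the row before left it; what a row does not reach is not made up. A row lasts 1/8 s, in which the tool goes at most 62.5 mm and 10.7 degrees, less where a joint would pass 70% of its speed; a pose out of reach is approached as far as the arm can. A call with a number of a shift or a turn outside -1 to 1 is refused whole. A call with a gripper value outside its range is refused whole. The fingers move at their own pace and stop on an object; "squeeze" is the grip in N (left out, the last holds). Time passes only in rows, so rows that do not move let the fingers close. It gives the time, the measured TCP pose, the force, the opening and the grip force at its end, in the units of the state.
- bot.get_obs(): the state, without advancing time (a new reading comes with each control period).
- bot.camera(name): name is "scene" or "top" or "wrist"; returns a dict with "color" (420x560x3 uint8, red, green, blue), "camera_matrix" (3x3 intrinsics, pixels), "R" (3x3) and "t" (3): a world point X has camera coordinates R X + t. Camera axes: x right, y down, z forward; pixel columns grow to the right and rows downward; lengths in m; the calibration is good to about 2 mm. A picture is of the moment at which its call begins. There is no depth.
- bot.job_done(): hands the job in; it is judged then, once.
Trained networks look in the newest picture that a camera, given by its name, has taken for a name from the list of things; names that differ only in an ending like _2 or _b are one class to them, and where a whole thing is asked for, a point or a joint stands for the part that bears it (a point fixed in the world has none). Each returns a list of dicts, best first, with "p" (0 to 1); they miss things now and then, are a little off and sometimes report something else, mostly with a low value. They report only what shows in the picture. A call takes as long as a camera call.
- bot.boxes_of(camera, query): "extent" ([left, top, right, bottom] in pixels, round what is visible of it).
- bot.trace(camera, query): "region" (420x560 bool, what is visible of it) and "extent" ([left, top, right, bottom] in pixels, round what is visible of it).
- bot.landmark_of(camera, query): "pixel" ([column, row] in pixels: a listed point, or the origin of a listed thing).
The state is a dict: "time": time; "q": joint angles; "qd": joint speeds; "joint_efforts": joint torques, N m; "ee_pos": TCP position; "tcp_rot": TCP orientation; "wrist_force": force on the tool from outside, world axes, zero at the start; "torque": the same for the moment, N m; "opening": finger opening in m; "grasp_force": force on a finger pad.
Only numpy, scipy, OpenCV 4.12 (cv2) and the standard library are available. Lean on these libraries where they do the work, as an engineer would, in place of code of your own. Each camera call takes 0.05 s, during which the arm holds its last target. There are 200 camera calls.

## Working session

There is one attempt and no reset: what is moved stays moved. The work goes in short steps, Python scripts to look and compute and a tool call to move; the robot and the scene stay as the last step left them, time stands still between calls to the robot, and variables do not carry over. Pictures are saved under pics/ and viewed, at most 10 in all, crops included, and the job is handed in when it is done.

Besides the shell and the picture viewer there is one more tool, called by a JSON object that holds its "method" and its "body", one argument or row to a line. send_rows: Moves the arm, as the interface text tells. Its arguments: {"type":"object","properties":{"moves":{"type":"array"},"squeeze":{"type":"number"}},"required":["moves"]}

```bash
mkdir -p pics; cat > h.py <<'E'
import numpy as np, cv2
from workcell import bot
def ray(c,px):
    K=np.array(c["camera_matrix"]);R=np.array(c["R"]);t=np.array(c["t"])
    d=R.T@np.linalg.solve(K,[px[0],px[1],1.]);return -R.T@t,d/np.linalg.norm(d)
def onz(c,px,z):
    o,d=ray(c,px);return o+d*(z-o[2])/d[2]
def tri(cs,ps):
    A=np.zeros((3,3));b=np.zeros(3)
    for c,p in zip(cs,ps):
        o,d=ray(c,p);P=np.eye(3)-np.outer(d,d);A+=P;b+=P@o
    X=np.linalg.solve(A,b)
    return X,[np.linalg.norm((np.eye(3)-np.outer(d,d))@(X-o)) for o,d in [ray(c,p) for c,p in zip(cs,ps)]]
def proj(c,X):
    p=np.array(c["camera_matrix"])@(np.array(c["R"])@X+c["t"]);return p[:2]/p[2]
E
python3 - <<'E'
from h import *
np.set_printoptions(precision=4,suppress=True)
cs={n:bot.camera(n) for n in("scene","top")}
cv2.imwrite("pics/a.png",cv2.cvtColor(cs["scene"]["color"],4)); cv2.imwrite("pics/b.png",cv2.cvtColor(cs["top"]["color"],4))
for q in "spare_tin_mid pile_top_mid pile_low_mid bed_home stop_face guide_mouth lip ink_bottle_1 clip_box bulldog_0 charcoal_box eraser_b".split():
    L={n:bot.landmark_of(n,q) for n in cs}
    for n in L: print(q,n,[(np.round(d["pixel"],1),round(d["p"],2)) for d in L[n][:3]])
    if all(L.values()):
        print("   ",*tri(list(cs.values()),[L[n][0]["pixel"] for n in cs]))
o=bot.get_obs();print(o)
for n in cs: print(n, -np.array(cs[n]["R"]).T@cs[n]["t"])
E
```

```text
spare_tin_mid scene [(array([325.8, 207.5]), 0.69)]
spare_tin_mid top [(array([345.3, 239.8]), 0.68)]
    [ 0.4736 -0.3956  0.0194] [np.float64(0.002667798652696787), np.float64(0.0026677986526967234)]
pile_top_mid scene [(array([259.5, 245.4]), 0.64)]
pile_top_mid top [(array([222.2, 228.8]), 0.75)]
    [ 0.4973 -0.0822  0.0647] [np.float64(0.0019231336001389401), np.float64(0.0019231336001388777)]
pile_low_mid scene []
pile_low_mid top []
bed_home scene [(array([261.5, 253.3]), 0.66)]
bed_home top [(array([220.6, 230.3]), 0.93)]
    [ 0.4928 -0.0778  0.0457] [np.float64(0.0008678146035039834), np.float64(0.0008678146035039327)]
stop_face scene [(array([227.2, 249.5]), 0.9)]
stop_face top [(array([184.3, 218.7]), 0.52)]
    [0.5209 0.0069 0.0983] [np.float64(0.00660748564935845), np.float64(0.006607485649358402)]
guide_mouth scene [(array([268.7, 249.1]), 0.75)]
guide_mouth top [(array([234.9, 230.9]), 0.78)]
    [ 0.4931 -0.1124  0.0368] [np.float64(0.0002695873319397068), np.float64(0.00026958733193964505)]
lip scene [(array([271.2, 228.6]), 0.8), (array([259.7, 245.6]), 0.58), (a
[... 1141 characters left out ...]
.69)]
eraser_b top [(array([278.3, 278.7]), 0.41)]
    [ 0.3758 -0.2237  0.0007] [np.float64(0.000768633419999917), np.float64(0.0007686334199999409)]
{'time': 1.3, 'q': array([-65.7188,   4.9798,  10.0801,  95.0994,  -0.0015,  90.0001]), 'qd': array([-0.0459,  0.0428,  0.0291, -0.0138,  0.0282, -0.0085]), 'joint_efforts': array([ -0.0004, -52.0097,  46.4859,   0.0017,  -0.0001,  -0.    ]), 'ee_pos': array([ 0.2262, -0.5014,  0.2313]), 'tcp_rot': array([179.9991,   0.0015,  24.2811]), 'wrist_force': array([-0.5824,  0.2739,  0.9909]), 'torque': array([-0.0002, -0.0011, -0.0371]), 'grasp_force': 0.0, 'opening': 0.08553061405368442}
scene [-0.0398  0.7059  0.7237]
top [ 0.4032 -0.1852  1.0593]
```

View pictures.

View pics/a.png

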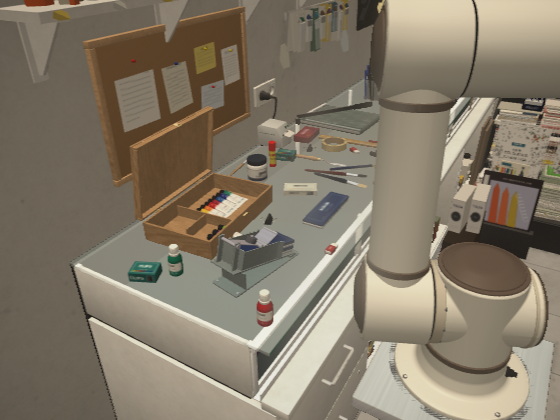

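View pics/b.png

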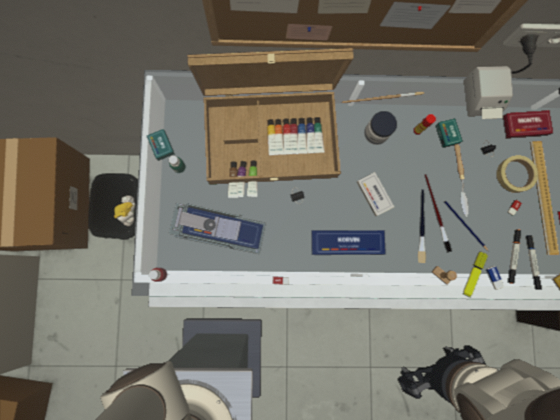

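```bash
cat >> h.py <<'E'
from scipy.optimize import least_squares
from scipy.spatial.transform import Rotation as Rn
def bedT(p):  # x,y,z,yaw(deg) -> R,t
    return Rn.from_euler("ZY",[p[3],-15],degrees=True).as_matrix(),np.array(p[:3])
PL=dict(bed_home=(0,0,0),guide_mouth=(-.036,0,0),lip=(-.031,0,.058),stop_face=(.097,0,.041),pile_top_mid=(0,0,.02475))
E
python3 - <<'E'
from h import *
np.set_printoptions(precision=4,suppress=True)
cs={n:bot.camera(n) for n in("scene","top")}
ob=[]
for n in cs:
    for q in PL:
        for d in bot.landmark_of(n,q)[:1]: ob.append((n,q,np.array(d["pixel"])))
f=lambda p:np.concatenate([(lambda R,t:proj(cs[n],R@np.array(PL[q])+t)-u)(*bedT(p)) for n,q,u in ob])
r=least_squares(f,[.493,-.078,.045,75],loss="soft_l1",x_scale=[.01,.01,.01,5])
print(r.x); print([(o[0],o[1],v) for o,v in zip(ob,r.fun.reshape(-1,2))])
R,t=bedT(r.x)
im=cv2.cvtColor(cs["top"]["color"],4); im=cv2.resize(im[160:300,130:410],None,fx=2.8,fy=2.8,interpolation=2)
def ln(P):
    q=np.array([(proj(cs["top"],R@np.array(x)+t)-[130,160]+.5)*2.8 for x in P]);cv2.polylines(im,[q.astype(int)],False,(0,255,255),1)
for s in(-1,1): ln([(-.022,s*.035,.046),(.097,s*.035,.046)])
ln([(.097,-.035,.05),(.097,.035,.05)]);ln([(-.096,-.032,.033),(-.096,.032,.033)])
for d in bot.trace("top","spare_tin_mid")[:2]:
    m=d["region"].astype(np.uint8);c=max(cv2.findContours(m,0,1)[0],key=cv2.contourArea)
    b=cv2.boxPoints(cv2.minAreaRect(c)); W=np.array([onz(cs["top"],x,.0165) for x in b]);print(d["p"],b.ravel(),W,W.mean(0))
    print([np.linalg.norm(W[i]-W[i-1]) for i in range(4)])
    cv2.polylines(im,[((b-[130,160]+.5)*2.8).astype(int)],True,(0,255,0),1)
cv2.imwrite("pics/c.png",im)
E
```

```text
[ 0.4988 -0.0781  0.0349 79.2123]
[('scene', 'bed_home', array([1.2526, 2.3818])), ('scene', 'guide_mouth', array([-2.8143, -0.6388])), ('scene', 'lip', array([-2.7257,  2.8474])), ('scene', 'stop_face', array([ 1.427 , -1.0065])), ('scene', 'pile_top_mid', array([ 0.0643, -1.0247])), ('top', 'bed_home', array([-0.7953, -2.0662])), ('top', 'guide_mouth', array([2.1902, 2.7231])), ('top', 'lip', array([-2.2896,  2.0973])), ('top', 'stop_face', array([0.9222, 0.0915])), ('top', 'pile_top_mid', array([-0.1352, -1.5624]))]
0.73 [144.931  134.8276 163.8965 127.2414 174.6552 154.1379 155.6896 161.7242] [[0.7455 0.1318 0.0165]
 [0.7673 0.0833 0.0165]
 [0.6946 0.0517 0.0165]
 [0.6733 0.0999 0.0165]] [0.7202 0.0917 0.0165]
[np.float64(0.07886359143887318), np.float64(0.053213311618679426), np.float64(0.07918060143909726), np.float64(0.05275394940840533)]
0.65 [311. 229. 385. 229. 385. 255. 311. 255.] [[ 0.5028 -0.3065  0.0165]
 [ 0.5055 -0.4988  0.0165]
 [ 0.4385 -0.497   0.0165]
 [ 0.4362 -0.3064  0.0165]] [ 0.4708 -0.4022  0.0165]
[np.float64(0.06667210320156132), np.float64(0.19231389339766905), np.float64(0.06705716185223783), np.float64(0.19060307149226183)]
```

View pics/c.png

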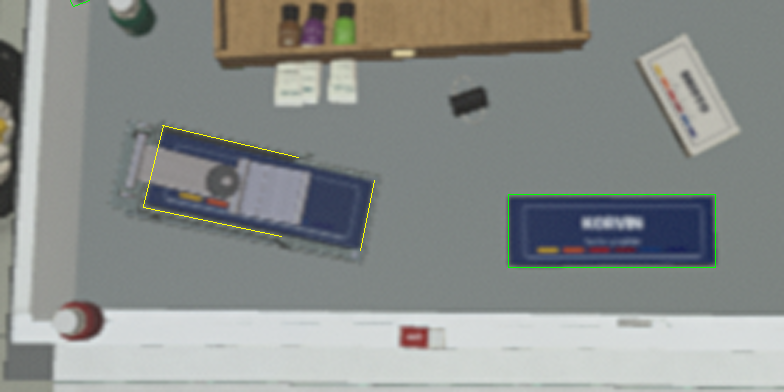

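Top view: blue tin at (348,242), lying along world −y. Stand at (180–265, 206–250), and the overlay matches its edges within about 2 mm. Moving towards the tin.

{"method": "send_rows", "body": {
  "moves": [0.98,0.1,-0.2,0,0,0.967,-1,0.98,0.1,-0.2,0,0,0.967,-1,0.98,0.1,-0.2,0,0,0.967,-1,0.98,0.1,-0.2,0,0,0.967,-1,0.98,0.1,-0.2,0,0,0.967,-1,0.98,0.1,-0.2,0,0,0.967,-1,0.98,0.1,-0.2,0,0,0.967,-1,0.98,0.1,-0.2,0,0,0.967,-1]
}}

```text
time: 2.95
ee_pos: [0.423, -0.4812, 0.1911]
tcp_rot: [-180.0, -0.0, 91.0]
wrist_force: [0.2, -0.1, 0.5]
opening: 0.0855
grasp_force: 0.0
```

```bash
python3 - <<'E'
from h import *
np.set_printoptions(precision=4,suppress=True)
c=bot.camera("wrist");im=cv2.cvtColor(c["color"],4);o=bot.get_obs();print(o["time"],o["ee_pos"],o["tcp_rot"],-np.array(c["R"]).T@c["t"],np.array(c["R"])[2])
for d in bot.landmark_of("wrist","spare_tin_mid")[:1]: print(d["p"],d["pixel"],onz(c,d["pixel"],.00825))
for d in bot.trace("wrist","spare_tin_mid")[:1]:
    m=d["region"].astype(np.uint8);k=max(cv2.findContours(m,0,1)[0],key=cv2.contourArea);b=cv2.boxPoints(cv2.minAreaRect(k))
    W=np.array([onz(c,x,.0165) for x in b]);print(d["p"],d["extent"],W,W.mean(0));cv2.polylines(im,[b.astype(int)],True,(0,255,0),1)
cv2.imwrite("pics/d.png",im)
E
```

```text
3.0 [ 0.4253 -0.4805  0.1897] [179.9871  -0.0662  91.5316] [ 0.4228 -0.4118  0.3344] [ 0.0058 -0.2727 -0.9621]
0.93 [325.1, 116.2] [ 0.4711 -0.401   0.0082]
0.87 [292.3, 5.3, 371.7, 213.0] [[ 0.4411 -0.4979  0.0165]
 [ 0.4391 -0.3069  0.0165]
 [ 0.5021 -0.3069  0.0165]
 [ 0.516  -0.4983  0.0165]] [ 0.4746 -0.4025  0.0165]
```

View pics/d.png

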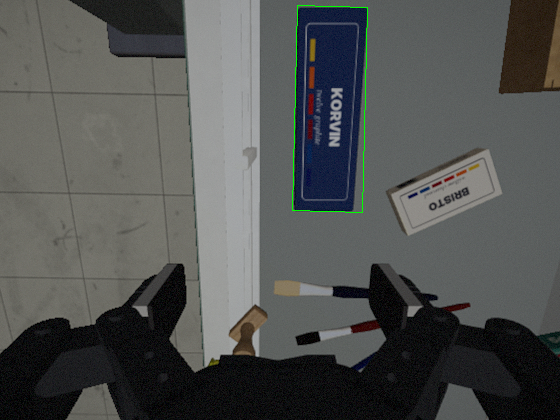

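The wrist view shows the tin, with its near end at (293–354, 212) and a clear gap to the brush at (280,287). Descending on the tail end.

{"method": "send_rows", "body": {
  "moves": [0.51,0,-0.9,0,0,0,-1,0.51,0,-0.9,0,0,0,-1,0.51,0,-0.9,0,0,0,-1,0.51,0,-0.9,0,0,0,-1,0,0,-0.9,0,0,0,-1,0,0,-0.9,0,0,0,-1,0,0,-0.9,0,0,0,-1,0,0,0,0,0,0,-1],
  "squeeze": 50
}}

```text
time: 4.1
ee_pos: [0.4724, -0.4804, 0.0313]
tcp_rot: [-179.8, -0.2, 90.7]
wrist_force: [-0.1, -0.0, 0.1]
opening: 0.0854
grasp_force: 0.0
```

{"method": "send_rows", "body": {
  "moves": [0.04,0,-0.6,0,0,0,-1,0,0,-0.6,0,0,0,-1,0,0,-0.25,0,0,0,-1,0,0,0,0,0,0,-1,0,0,0,0,0,0,1,0,0,0,0,0,0,1,0,0,0,0,0,0,1,0,0,0,0,0,0,1]
}}

```text
time: 5.1
ee_pos: [0.4746, -0.4818, -0.0014]
tcp_rot: [179.9, 0.1, 90.8]
wrist_force: [-0.5, -0.1, 5.3]
opening: 0.0623
grasp_force: 56.1
```

{"method": "send_rows", "body": {
  "moves": [0,0,0,0,0,0,0.2,0,0,0.12,0,0,0,-0.6,0,0,0.12,0,0,0,-0.6,0,0,0,0,0,0,-0.6,0,0,0,0,0,0,1,0,0,0,0,0,0,1,0,0,0,0,0,0,1,0,0,0,0,0,0,1]
}}

```text
time: 6.1
ee_pos: [0.4743, -0.4815, 0.004]
tcp_rot: [180.0, 0.0, 90.8]
wrist_force: [-0.1, 0.2, 5.6]
opening: 0.0617
grasp_force: 55.0
```

```bash
cat >> h.py <<'E'
def go(p,cx,cy,cz,off=(-.0795,0,-.0043)):
    R,t=bedT(p);T=t+R@(np.array([cx,cy,cz])+off);Rt=R@np.diag([1,-1,-1.])
    o=bot.get_obs();R0=Rn.from_euler("xyz",o["tcp_rot"],degrees=True)
    rv=(Rn.from_matrix(Rt)*R0.inv()).as_rotvec()
    print("t",round(o["time"],2),"now",o["ee_pos"],o["tcp_rot"],"goal",T,Rn.from_matrix(Rt).as_euler("xyz",degrees=True));print("d units",(T-o["ee_pos"])/.025,"rot units",rv/.15, "F",o["wrist_force"])
E
python3 -c "
from h import *
np.set_printoptions(precision=4,suppress=True)
go([.4988,-.0781,.0349,79.2],-.21,0,.055)"
```

```text
t 6.1 now [ 0.4743 -0.4815  0.004 ] [179.9751   0.0288  90.769 ] goal [ 0.4439 -0.3657  0.0089] [180.  -15.   79.2]
d units [-1.2149  4.6335  0.1981] rot units [ 1.7452 -0.1503 -1.338 ] F [-0.1048  0.1641  5.642 ]
```

{"method": "send_rows", "body": {
  "moves": [0,0,0.5,0,0,0,1,0,0,1,0,0,0,1,0,0,1,0,0,0,1,0,0,1,0,0,0,1]
}}

```text
time: 6.6
ee_pos: [0.474, -0.4812, 0.092]
tcp_rot: [-180.0, -0.0, 90.8]
wrist_force: [0.8, 0.8, -1.5]
opening: 0.0615
grasp_force: 54.8
```

```bash
python3 -c "
from h import *
np.set_printoptions(precision=4,suppress=True)
go([.4988,-.0781,.0349,79.2],-.16,0,.066)"
```

```text
t 6.6 now [ 0.474  -0.4812  0.092 ] [-179.9756   -0.0192   90.7663] goal [ 0.4525 -0.321   0.0325] [180.  -15.   79.2]
d units [-0.8608  6.4064 -2.3782] rot units [ 1.7391 -0.1555 -1.3385] F [ 0.7848  0.8249 -1.4639]
```

{"method": "send_rows", "body": {
  "moves": [-0.11,0.8,0,0.35,-0.03,-0.27,1,-0.11,0.8,0,0.35,-0.03,-0.27,1,-0.11,0.8,-0.2,0.35,-0.03,-0.27,1,-0.11,0.8,-0.4,0.35,-0.035,-0.27,1,-0.11,0.8,-0.4,0.34,-0.03,-0.26,1,-0.11,0.8,-0.5,0,0,0,1,-0.1,0.8,-0.5,0,0,0,1,-0.1,0.8,-0.4,0,0,0,1]
}}

```text
time: 7.6
ee_pos: [0.4524, -0.3207, 0.0307]
tcp_rot: [-180.0, -15.0, 79.2]
wrist_force: [0.0, -0.8, -2.8]
opening: 0.062
grasp_force: 54.8
```

```bash
cat > v.py <<'E'
from h import *
import sys
np.set_printoptions(precision=4,suppress=True)
def view(p,tin,name,crops=dict(top=(160,290,150,330),scene=(190,310,170,350)),sc=3.3):
    """overlay stand model p (yellow) and the held tin's top outline from the arm pose (green)"""
    R,t=bedT(p);o=bot.get_obs();Rt=Rn.from_euler("xyz",o["tcp_rot"],degrees=True).as_matrix();ims=[]
    for n,(r0,r1,c0,c1) in crops.items():
        c=bot.camera(n);im=cv2.cvtColor(c["color"],4);im=cv2.resize(im[r0:r1,c0:c1],None,fx=sc,fy=sc,interpolation=2)
        def ln(P,col):
            q=np.array([(proj(c,x)-[c0,r0]+.5)*sc for x in P]);cv2.polylines(im,[q.astype(int)],False,col,1)
        B=lambda P:[R@np.array(x)+t for x in P]
        for s in(-1,1): ln(B([(-.022,s*.035,.046),(.097,s*.035,.046)]),(0,255,255))
        ln(B([(-.022,.032,.033),(-.096,.032,.033),(-.096,-.032,.033),(-.022,-.032,.033)]),(0,255,255))
        ln(B([(.097,-.035,.05),(.097,.035,.05)]),(0,255,255))
        if tin: ln([o["ee_pos"]+Rt@np.array([.0795+a*.096,b*.032,-.0043-.00825]) for a,b in((1,1),(1,-1),(-1,-1),(-1,1),(1,1))],(0,255,0))
        ims.append(im)
    cv2.imwrite(name,np.hstack(ims) if len(ims)<2 or True else 0)
E
python3 - <<'E'
from v import *
p=[.4988,-.0781,.0349,79.2]
go(p,-.16,0,.066)
view(p,1,"pics/e.png",dict(top=(165,285,150,300),scene=(205,315,185,335)),2.6)if 0 else None
view(p,1,"pics/e.png",dict(top=(170,280,155,290),scene=(205,315,190,325)),2.95)
E
```

```text
t 7.6 now [ 0.4524 -0.3207  0.0307] [-179.9822  -14.9918   79.172 ] goal [ 0.4525 -0.321   0.0325] [180.  -15.   79.2]
d units [ 0.0043 -0.0126  0.0727] rot units [ 0.0006 -0.0021  0.0027] F [ 0.0459 -0.8051 -2.7941]
```

View pics/e.png

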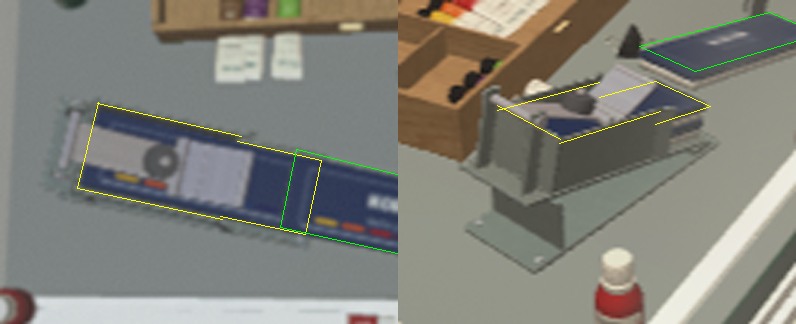

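The overlay matches both the stand and the held tin well. In the scene half, the guide top runs (560,143)→(672,108) and the tin nose is at (640–695, 47–75). One enlarged look at the top view to check lateral fit.

```bash
python3 - <<'E'
from v import *
p=[.4988,-.0781,.0349,79.2]
view(p,1,"pics/f.png",dict(top=(195,265,170,285)),6.9)
E
```

```text
(no output)
```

View pics/f.png

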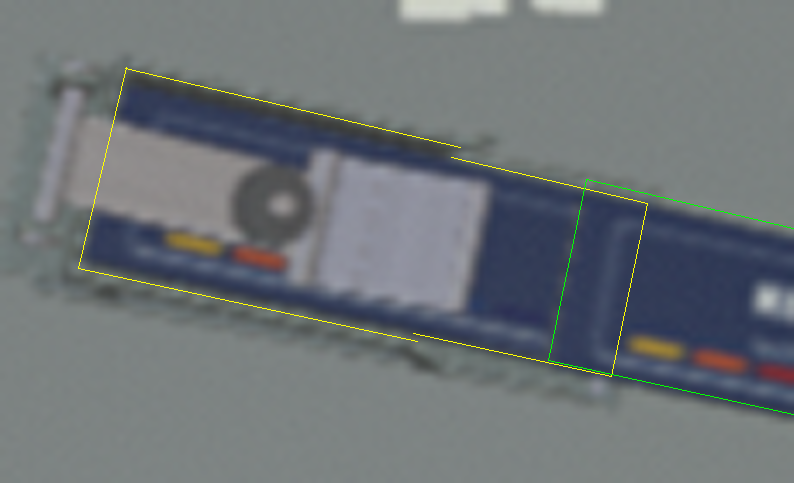

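Lateral fit looks good to about 1 mm; the nose at x≈570 is about 3 mm short of prediction. Lowering onto the pile.

{"method": "send_rows", "body": {
  "moves": [0.03,0.15,-0.17,0,0,0,1,0.03,0.15,-0.17,0,0,0,1,0.03,0.15,-0.17,0,0,0,1,0.02,0.13,-0.16,0,0,0,1,0,0,0,0,0,0,1,0,0,0,0,0,0,1]
}}

```text
time: 8.5
ee_pos: [0.4555, -0.3069, 0.0144]
tcp_rot: [180.0, -15.0, 79.2]
wrist_force: [0.0, -0.5, -1.7]
opening: 0.0618
grasp_force: 55.0
```

```bash
python3 -c "
from h import *
np.set_printoptions(precision=4,suppress=True)
go([.4988,-.0781,.0349,79.2],-.15,0,.041)"
```

```text
t 8.5 now [ 0.4555 -0.3069  0.0144] [179.9758 -14.9831  79.195 ] goal [ 0.4555 -0.3052  0.011 ] [180.  -15.   79.2]
d units [ 0.0005  0.0691 -0.1378] rot units [0.0024 0.0023 0.0013] F [ 0.0369 -0.5188 -1.7008]
```

{"method": "send_rows", "body": {
  "moves": [0,0.01,-0.04,0,0,0,1,0,0.01,-0.04,0,0,0,1,0,0.01,-0.04,0,0,0,1,0,0,0,0,0,0,1]
}}

```text
time: 9.0
ee_pos: [0.4555, -0.3061, 0.0113]
tcp_rot: [180.0, -15.0, 79.2]
wrist_force: [0.1, 0.4, -1.2]
opening: 0.0617
grasp_force: 55.1
```

{"method": "send_rows", "body": {
  "moves": [0,0.01,-0.04,0,0,0,1,0,0.01,-0.03,0,0,0,1,0,0,0,0,0,0,1]
}}

```text
time: 9.38
ee_pos: [0.4555, -0.3057, 0.0096]
tcp_rot: [180.0, -15.0, 79.2]
wrist_force: [-0.0, -2.6, 0.5]
opening: 0.0616
grasp_force: 55.2
```

Contact found at about the expected height. Easing up 1 mm and sliding along the bed.

{"method": "send_rows", "body": {
  "moves": [0,-0.01,0.04,0,0,0,1,0.03,0.15,0.041,0,0,0,1,0.03,0.15,0.041,0,0,0,1,0.03,0.15,0.041,0,0,0,1,0.03,0.15,0.041,0,0,0,1,0.03,0.15,0.041,0,0,0,1,0.03,0.15,0.041,0,0,0,1,0.03,0.15,0.041,0,0,0,1]
}}

```text
time: 10.38
ee_pos: [0.4607, -0.2793, 0.0178]
tcp_rot: [180.0, -15.0, 79.2]
wrist_force: [-0.0, -1.8, -0.4]
opening: 0.0614
grasp_force: 55.2
```

```bash
python3 - <<'E'
from v import *
p=[.4988,-.0781,.0349,79.2]
go(p,-.12,0,.041)
view(p,1,"pics/g.png",dict(top=(190,270,170,270),scene=(205,285,200,300)),3.9)
E
```

```text
t 10.38 now [ 0.4607 -0.2793  0.0178] [179.9848 -14.9879  79.191 ] goal [ 0.4609 -0.2767  0.0187] [180.  -15.   79.2]
d units [0.0078 0.1046 0.0366] rot units [0.0017 0.0014 0.0015] F [-0.0144 -1.8375 -0.4352]
```

View pics/g.png

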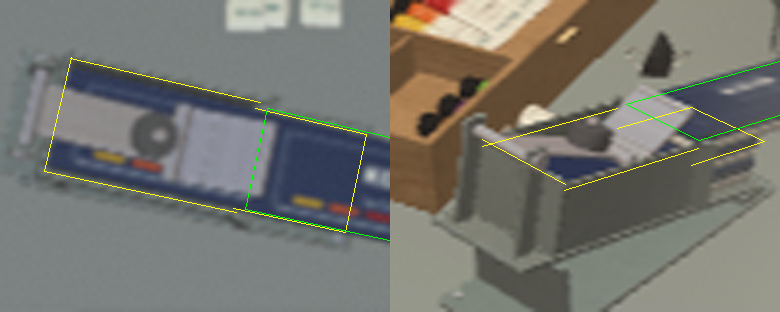

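The nose is entering under the lip, centred between the guides. The lip edge is at (270,165) in the top half. Continuing.

{"method": "send_rows", "body": {
  "moves": [0.03,0.15,0.041,0,0,0,1,0.03,0.15,0.041,0,0,0,1,0.03,0.15,0.041,0,0,0,1,0.03,0.15,0.041,0,0,0,1,0.03,0.15,0.041,0,0,0,1]
}}

```text
time: 11.1
ee_pos: [0.4645, -0.2618, 0.0231]
tcp_rot: [179.9, -14.8, 79.2]
wrist_force: [-1.4, -7.9, 0.7]
opening: 0.0617
grasp_force: 55.5
```

{"method": "send_rows", "body": {
  "moves": [0.03,0.15,0.041,0,0,0,1,0.03,0.15,0.041,0,0,0,1,0.03,0.15,0.041,0,0,0,1,0.03,0.15,0.041,0,0,0,1,0.03,0.15,0.041,0,0,0,1]
}}

```text
time: 11.72
ee_pos: [0.4683, -0.2432, 0.0285]
tcp_rot: [179.9, -14.8, 79.2]
wrist_force: [-2.0, -9.3, 2.3]
opening: 0.0615
grasp_force: 55.7
```

{"method": "send_rows", "body": {
  "moves": [0.03,0.15,0.041,0,0,0,1,0.03,0.15,0.041,0,0,0,1,0.03,0.15,0.041,0,0,0,1,0.03,0.15,0.041,0,0,0,1,0.03,0.15,0.041,0,0,0,1,0.03,0.15,0.041,0,0,0,1]
}}

```text
time: 12.48
ee_pos: [0.4729, -0.2205, 0.0347]
tcp_rot: [179.9, -14.8, 79.2]
wrist_force: [-2.4, -8.0, 3.3]
opening: 0.0614
grasp_force: 55.7
```

```bash
python3 - <<'E'
from v import *
p=[.4988,-.0781,.0349,79.2]
go(p,-.065,0,.041)
view(p,1,"pics/h.png",dict(top=(190,270,170,270),scene=(205,285,200,300)),3.9)
E
```

```text
t 12.47 now [ 0.4729 -0.2205  0.0347] [179.9227 -14.8464  79.1832] goal [ 0.4709 -0.2245  0.033 ] [180.  -15.   79.2]
d units [-0.0801 -0.1602 -0.0708] rot units [0.0192 0.0052 0.0043] F [-2.4045 -7.9541  3.34  ]
```

View pics/h.png

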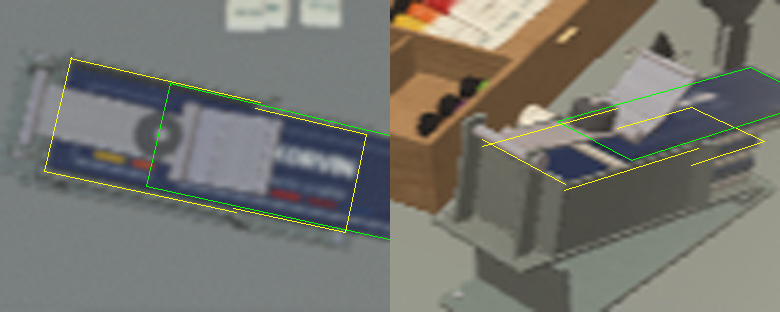

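Arm has lifted and is riding on the tin. There's a slight side load, so I'm trimming about 1 mm to −x and continuing.

{"method": "send_rows", "body": {
  "moves": [0.01,0.15,0.041,0,0,0,1,0.01,0.15,0.041,0,0,0,1,0.02,0.15,0.041,0,0,0,1,0.03,0.15,0.041,0,0,0,1,0.03,0.15,0.041,0,0,0,1,0.028,0.15,0.041,0,0,0,1]
}}

```text
time: 13.32
ee_pos: [0.476, -0.198, 0.0408]
tcp_rot: [179.9, -14.9, 79.2]
wrist_force: [-1.5, -7.8, 2.8]
opening: 0.062
grasp_force: 55.7
```

{"method": "send_rows", "body": {
  "moves": [0.025,0.15,0.041,0,0,0,1,0.025,0.15,0.041,0,0,0,1,0.025,0.15,0.041,0,0,0,1,0.025,0.15,0.041,0,0,0,1,0.025,0.15,0.041,0,0,0,1,0,0,0,0,0,0,1]
}}

```text
time: 14.08
ee_pos: [0.4792, -0.1788, 0.0461]
tcp_rot: [179.9, -14.9, 79.2]
wrist_force: [-0.7, -5.4, 4.4]
opening: 0.0619
grasp_force: 55.7
```

```bash
python3 -c "
from h import *
np.set_printoptions(precision=4,suppress=True)
go([.4988,-.0781,.0349,79.2],-.017,0,.041)"
```

```text
t 14.07 now [ 0.4792 -0.1788  0.0461] [179.9197 -14.9021  79.1989] goal [ 0.4796 -0.179   0.0454] [180.  -15.   79.2]
d units [ 0.0122 -0.0081 -0.0273] rot units [0.0129 0.0067 0.0025] F [-0.6558 -5.4046  4.4247]
```

Releasing and backing off behind the tail.

{"method": "send_rows", "body": {
  "moves": [0,0,0,0,0,0,-1,0,0,0,0,0,0,-1,0,0,0,0,0,0,-1,-0.07,-0.365,-0.1,0,0,0,-1,-0.07,-0.365,-0.1,0,0,0,-1,-0.07,-0.365,-0.1,0,0,0,-1,-0.07,-0.365,-0.1,0,0,0,-1,-0.07,-0.365,-0.1,0,0,0,-1]
}}

```text
time: 15.08
ee_pos: [0.47, -0.2247, 0.0326]
tcp_rot: [180.0, -15.0, 79.2]
wrist_force: [-0.5, 0.2, -0.3]
opening: 0.0857
grasp_force: 0.0
```

{"method": "send_rows", "body": {
  "moves": [0,0,0,0,0,0,1,0,0,0,0,0,0,1,0,0,0,0,0,0,1,0,0,0,0,0,0,1,0,0,0,0,0,0,1,0,0,0,0,0,0,1]
}}

```text
time: 15.82
ee_pos: [0.4703, -0.2239, 0.0329]
tcp_rot: [180.0, -15.0, 79.2]
wrist_force: [0.6, 1.0, -0.6]
opening: -0.0002
grasp_force: 0.0
```

```bash
python3 - <<'E'
from v import *
p=[.4988,-.0781,.0349,79.2]
R,t=bedT(p);print(R.T@(bot.get_obs()["ee_pos"]-t))
go(p,0,0,0,(-.11,0,.0375))
view(p,0,"pics/i.png",dict(top=(190,270,170,270),scene=(205,285,200,300)),3.9)
E
```

```text
[-0.144   0.0007  0.0365]
t 15.82 now [ 0.4703 -0.2239  0.0329] [179.9807 -14.9899  79.1979] goal [ 0.4771 -0.192   0.0427] [180.  -15.   79.2]
d units [0.2715 1.2754 0.3897] rot units [0.0016 0.0019 0.0008] F [ 0.5926  0.9765 -0.6342]
```

View pics/i.png

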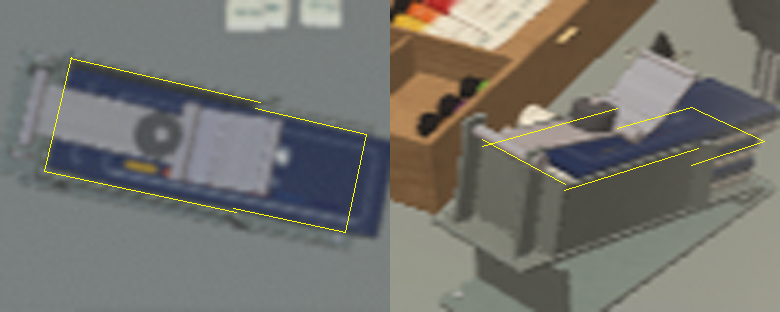

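Tin sits in the guides with its tail about 17 mm proud and the arm resting on it. Pushing on the end with closed fingers.

{"method": "send_rows", "body": {
  "moves": [0.028,0.14,0.08,0,0,0,1,0.028,0.15,0.041,0,0,0,1,0.028,0.15,0.041,0,0,0,1,0.028,0.15,0.041,0,0,0,1,0.014,0.076,0.02,0,0,0,1,0.014,0.076,0.02,0,0,0,1,0.014,0.076,0.02,0,0,0,1,0.014,0.076,0.02,0,0,0,1]
}}

```text
time: 16.92
ee_pos: [0.4744, -0.202, 0.0399]
tcp_rot: [180.0, -14.9, 79.2]
wrist_force: [-0.9, -4.2, -1.4]
opening: -0.0003
grasp_force: 2.3
```

{"method": "send_rows", "body": {
  "moves": [0.014,0.076,0.02,0,0,0,1,0.014,0.076,0.02,0,0,0,1,0.014,0.076,0.02,0,0,0,1]
}}

```text
time: 17.3
ee_pos: [0.4755, -0.1959, 0.0415]
tcp_rot: [180.0, -15.0, 79.2]
wrist_force: [-0.8, -5.7, -0.0]
opening: -0.0001
grasp_force: 2.5
```

```bash
cat > s.py <<'E'
from h import *
np.set_printoptions(precision=4,suppress=True)
R,t=bedT([.4988,-.0781,.0349,79.2]);o=bot.get_obs();print(o["time"],R.T@(o["ee_pos"]-t),R.T@o["wrist_force"])
E
python3 s.py
```

```text
17.3 [-0.1143  0.0008  0.0375] [-5.5698 -0.3081  1.4488]
```

{"method": "send_rows", "body": {
  "moves": [0.009,0.046,0.0124,0,0,0,1,0.009,0.046,0.0124,0,0,0,1,0.009,0.046,0.0124,0,0,0,1]
}}

```text
time: 17.68
ee_pos: [0.4762, -0.1925, 0.0425]
tcp_rot: [180.0, -15.0, 79.2]
wrist_force: [-1.3, -5.3, -1.1]
opening: -0.0002
grasp_force: 2.5
```

{"method": "send_rows", "body": {
  "moves": [0.007,0.038,0.0104,0,0,0,1,0.007,0.038,0.0104,0,0,0,1]
}}

```text
time: 17.92
ee_pos: [0.4766, -0.1906, 0.043]
tcp_rot: [180.0, -15.0, 79.2]
wrist_force: [-2.4, -4.9, 0.0]
opening: 0.0
grasp_force: 2.5
```

```bash
python3 s.py
```

```text
17.925 [-0.1086  0.0008  0.0375] [-5.1139  1.3866  1.378 ]
```

{"method": "send_rows", "body": {
  "moves": [0.004,0.02,0.005,0,0,0,1,0.004,0.02,0.005,0,0,0,1]
}}

```text
time: 18.18
ee_pos: [0.4768, -0.1896, 0.0432]
tcp_rot: [180.0, -15.0, 79.2]
wrist_force: [-1.6, -5.5, -0.3]
opening: -0.0004
grasp_force: 2.6
```

{"method": "send_rows", "body": {
  "moves": [0.004,0.02,0.005,0,0,0,1,0.004,0.02,0.005,0,0,0,1]
}}

```text
time: 18.42
ee_pos: [0.477, -0.1887, 0.0435]
tcp_rot: [180.0, -15.0, 79.2]
wrist_force: [-0.5, -5.8, -0.5]
opening: 0.0003
grasp_force: 2.6
```

{"method": "send_rows", "body": {
  "moves": [0.004,0.02,0.005,0,0,0,1,0.004,0.02,0.005,0,0,0,1]
}}

```text
time: 18.68
ee_pos: [0.4772, -0.1877, 0.0438]
tcp_rot: [180.0, -15.0, 79.2]
wrist_force: [-1.3, -5.5, 0.9]
opening: -0.0003
grasp_force: 2.6
```

{"method": "send_rows", "body": {
  "moves": [0.004,0.02,0.005,0,0,0,1,0.004,0.02,0.005,0,0,0,1]
}}

```text
time: 18.92
ee_pos: [0.4772, -0.1873, 0.0439]
tcp_rot: [180.0, -14.9, 79.2]
wrist_force: [-2.7, -10.6, -1.4]
opening: 0.0001
grasp_force: 5.4
```

{"method": "send_rows", "body": {
  "moves": [0.004,0.02,0.005,0,0,0,1,0.004,0.02,0.005,0,0,0,1]
}}

```text
time: 19.18
ee_pos: [0.4772, -0.1872, 0.0439]
tcp_rot: [180.0, -14.8, 79.1]
wrist_force: [-3.7, -16.0, -2.5]
opening: 0.0006
grasp_force: 8.3
```

{"method": "send_rows", "body": {
  "moves": [0.004,0.02,0.005,0,0,0,1,0.004,0.02,0.005,0,0,0,1]
}}

```text
time: 19.42
ee_pos: [0.4772, -0.1872, 0.044]
tcp_rot: [-180.0, -14.7, 79.1]
wrist_force: [-5.1, -21.8, -3.8]
opening: 0.0003
grasp_force: 11.1
```

Firm stop felt at about 20 N with no further motion. Backing off.

{"method": "send_rows", "body": {
  "moves": [-0.03,-0.15,-0.04,0,0,0,1,-0.07,-0.36,-0.1,0,0,0,1,-0.1,-0.6,0.1,0,0,0,1,-0.1,-0.6,0.4,0,0,0,1,-0.1,-0.6,0.7,0,0,0,1,-0.1,-0.6,0.8,0,0,0,1,0,0,0.5,0,0,0,1,0,0,0,0,0,0,1]
}}

```text
time: 20.42
ee_pos: [0.4656, -0.2577, 0.1045]
tcp_rot: [179.9, -15.0, 79.2]
wrist_force: [-0.2, 0.4, -0.5]
opening: -0.0001
grasp_force: 0.0
```

```bash
python3 - <<'E'
from v import *
p=[.4988,-.0781,.0349,79.2]
print(bot.get_obs()["time"])
view(p,0,"pics/j.png",dict(top=(190,270,170,270),scene=(205,285,200,300)),3.9)
E
```

```text
20.425
```

View pics/j.png

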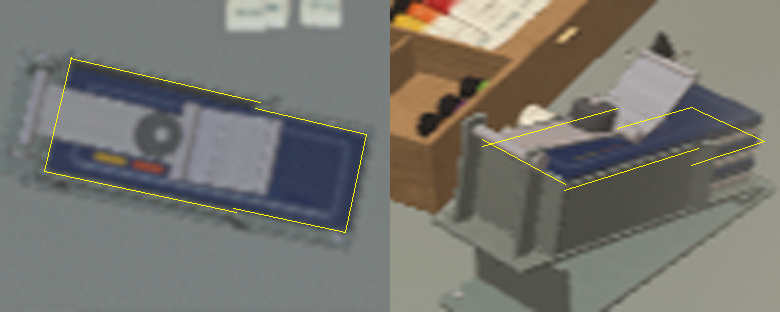

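The tin's end now lies at the pile's near end: (366,135)–(346,232) in the top half, flush in the scene half. The arm rests on it and the robot is clear, so I'm handing in.

```bash
python3 -c "
from workcell import bot
print(bot.job_done())"
```

```text
the job is handed in; nothing more can be done
None
```

The spare tin is in the stand on top of the pile, pressed against the back stop with about 22 N, its end looking flush with the tins below in the last pictures and the hold-down arm resting on it; handed in at about 20 s of the 54 s allowed, with no verdict returned.

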